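Brake the roll-out tray, fit the grinder's bayonet lid and hold it on pulse

ROBOT

A 6-joint arm with a two-finger parallel gripper is mounted at the origin on a cart in front of the work surface, level with it; the furniture and walls round the work are solid. World frame = base frame: x ahead of the robot, y to its left, z up, the work surface at z = 0. Lengths are in mm, angles in rad, forces in N, time in s.
With the tool pointing down it reaches from about 325 to 875 mm from the base axis. Payload 4.4 kg.
Tool frame: the origin (TCP) lies where the fingers leave the gripper's body, on its centre line; the fingertips stand 73 mm ahead of it and the grasp point (between the pads) lies 54 mm ahead of it; z points along the fingers, y is the line along which they close (so a half turn about z gives the same grasp; the last joint's range is limited). The gripper opens to 85 mm and grips with 20 to 120 N. Pads are 22 mm wide; open, the fingers measure 114 mm over their backs; the gripper's body (76 mm by 85 mm) begins 54 mm behind the grasp point. The pads swing forward as they close: fully open they stand 13 mm farther back than shut.
Start: joints at [1.151, 0.207, 1.542, -0, 1.393, -0.15], TCP at [152.715, 554.352, 303.882] pointing down, gripper open.
Joint ranges: [-2.73, 2.73], [-0.86, 2.22], [0.23, 2.46], [-1.11, 4.25], [0.08, 2.63], [-2.82, 2.82]. Speed limits (rad/s): [2.79, 2.79, 3.14, 3.14, 3.14, 3.14].

INTERFACE

Orientations are given as a 3x3 rotation matrix whose columns are the frame's x, y, z axes.
In Python, from plant import ctrl, camrig, kin gives the robot as it stands (ctrl), with the cameras (camrig) and the kinematics (kin). Calls block until the motion is done:
- ctrl.move_ptp(position, orientation): joint-space move of the TCP to a pose.
- ctrl.move_l(position, rot=None, vel=150, threshold=None): straight line of the TCP; rot=None keeps the orientation; vel is the mean speed in mm/s. With threshold (N) it stops when the force on the tool has changed by that much, and returns True; else False.
- ctrl.set_joints(angles): joint-space move.
- ctrl.gripper_to(opening, force=None): finger opening in mm; force is the grip in N (None keeps the last); returns when the fingers have stopped.
- ctrl.hold(seconds).
- kin.solve_ik(position, orientation): joint angles nearest the present ones, or None.
- ctrl.read_state(): the state.
- camrig.grab_frame(name): name is "scene" or "side" or "wrist"; returns the picture (420x560x3 uint8, red, green, blue); there is no depth.
- camrig.camera_params(name): a dict with "mtx" (3x3 intrinsics, pixels), "R" (3x3) and "t" (3): a world point X has camera coordinates R X + t; the wrist camera has in their place "T_tool_cam" (4x4, takes a point from camera to tool coordinates, whose origin is the TCP and whose axes are the flange's). Camera axes: x right, y down, z forward; pixel columns grow to the right and rows downward; lengths in mm; the calibration is good to about 2 mm. A picture is of the moment at which its call begins: read the wrist's pose just before it. camera_params takes no time and is no camera call.
A pose or a line that the arm cannot do raises ctrl.MotionError and nothing moves.
- ctrl.finish_job(): hands the job in; it is judged then, once.
The state is a dict: "t": time; "q": joint angles; "qvel": joint speeds; "tau": joint torques, N m; "eef_pos": TCP position; "eef_rot": TCP orientation; "force": force on the tool from outside, world axes, zero at the start; "wrist_torque": the same for the moment, N m; "grip_width": finger opening in mm; "grasp_force": force on a finger pad.
Only numpy, scipy, OpenCV 4.12 (cv2) and the standard library are available. Lean on these libraries where they do the work, as an engineer would, in place of code of your own. Each camera call takes 0.05 s, during which the arm holds its last target. There are 200 camera calls.

TASK

The coffee grinder stands on a roll-out tray whose brake is off: first turn the brake knob clockwise as far as it goes, then set the grinder's lid into the collar, its two lugs down through the two slots, until it sits flat. Then twist the lid clockwise against its spring to the pulse mark, the broad rib halfway between the slots and the lock, and finish there, still gripping the lid and holding it at that mark. Do not twist it on past the lock click, do not roll the tray, and leave the things standing round about where they are.

Things in the scene. Friction and masses are not known exactly. Their poses are not given: they have to be found in the camera images.
- brake_knob (a joint): brake: black bar-grip knob on a steel disc, front right on the wooden tray, axis vertical. Rad, 0 = off, grows CLOCKWISE seen from above, stop at 1.3 (75 degrees); starts at 0 to 0.2. From about 0.9 a cam-driven shoe presses on the rail, which stiffens the turn (well under 0.5 N m) and holds the tray; the knob stays where it is left
- brake_grip (a point): on the brake knob's axis, half way up its bar grip; bar 50 mm long, 16 mm wide, 30 mm high: its top is 15 mm above this point, a 48 mm round flange 13 mm below. The frame's x axis lies along the bar and turns with it (z up)
- grinder (a point): coffee grinder, aluminium housing 116 mm wide, black collar 108 mm wide on top, fixed on the tray 168 mm from the brake knob. Origin: centre of its underside, z up; the collar's top is 130 mm above. The collar's lip (6 mm thick, bore 76 mm) has two slots 13 mm wide, at its +x and -x sides, for the lid's lugs
- collar (a point): centre of the collar's top rim. Steel ribs on the rim, alike on the two slot sides: one thin rib at each slot; one broad rib (8 mm) 0.65 rad clockwise of it = pulse; two thin ribs side by side 1.30 rad clockwise of it = lock
- grinder_lid: grey lid, 95 mm wide, 50 mm high, 0.11 kg, right way up on the worktop. Origin: centre of the underside of its 72 mm plug, z up. Flange 16 to 21 mm above the origin, rests on the collar's top when seated. Black bar grip along x: 58 mm long, 20 mm wide, 21 to 50 mm up. Lugs under the flange at +x and -x, below the bar's ends; they are equal: the lid fits half a turn round too
- pulse_ring (a joint): spring ring in the collar, pushed round by the lugs. Rad, 0 at rest, grows clockwise; ring = lid's twist from the slots less about 0.05. Torque 0.07 N m at 0, 0.14 N m at 0.6: if let go, it turns the lid back. Broad pulse rib: 0.60. From about 0.79 spring pawls resist (up to 0.7 N m); past 1.0 the lid clicks over them into its lock at 1.15 to 1.25
- tray: wooden tray, 200 by 300 mm with a low steel rim, top 30 mm above the worktop, carries grinder and brake knob; rolls along its own x axis on two rails, freely (about 1.5 N) while the brake is off. Origin: centre of its underside
- coffee_canister: black lidded canister, 84 mm wide, 122 mm high, bystander. Origin: centre of the underside
- espresso_cup: small white cup with a handle, 86 mm long, 51 mm high, bystander. Origin: centre of the underside
- spice_jar: glass spice jar with a green cap, 46 mm wide, 106 mm high, bystander. Origin: centre of the underside
- spoon: dessert spoon, 188 mm long, lying on the worktop to the right, bystander. Origin: middle of its underside
- lid_lug (a point): middle of one lug of the lid (+x side), 37 mm from the lid's axis, 5 mm above its underside; 9 mm wide, 6.5 mm high, reaching 42 mm from the axis; a steel pip on the flange above marks each lug. Play: 2 mm all round between plug and lip, 2 mm each side of a lug in its slot

How it is judged (in metres and radians):
On the way, in this order (a step that is already met when the one before it is completed fails the run):
1. the brake knob is turned clockwise to its stop (value of joint brake_knob above 1.1 rad), for 0.2 s.
2. the lid sits flat in the collar, lugs through the slots (z of grinder_lid in the frame of grinder below 0.118 m and horizontal distance between grinder_lid and collar below 0.004 m and angle between grinder_lid's own z axis and vertical below 0.08 rad), for 0.1 s.
At the end, for the whole second after the job is handed in: brake knob within 0.2 rad of its stop at 1.3; lid seated in the collar (within 4 mm of flat and of the axis, tilt under 0.08 rad); spring ring held between 0.43 and 0.78 rad (the broad rib is at 0.60) by the gripper, which still grips the lid with more than 2 N; lid at rest (all of step 2 and value of joint pulse_ring between 0.43 and 0.78 rad and z of grinder_lid in the frame of grinder above 0.11 m and contact force between the fingers and grinder_lid above 2 N and angular speed of grinder_lid below 0.15 rad/s and value of joint brake_knob above 1.1 rad); the arm keeps its last pose, push and grip.
It fails at once if the lid is twisted on past the lock click (value of joint pulse_ring above 1 rad).
It fails at once if the tray is rolled more than 20 mm (distance of collar from where it was at the start of the episode above 0.02 m).
It fails at once if a bystander is pushed away (distance of any of coffee_canister, espresso_cup, spice_jar, spoon from where it was at the start of the episode above 0.03 m).
It also fails if it takes over 61 s, if anything falls off the work surface, if the arm or the gripper's body presses on something with over 40 N, if the wrist force passes 120 N, or if a joint passes its speed limit or range.

## Working session

There is one attempt and no reset: what is moved stays moved. The work goes in short steps, each a Python script; the robot and the scene stay as the last script left them, time stands still between calls to the robot, and variables do not carry over. Pictures are saved under pics/ and viewed, at most 10 in all, crops included, and the job is handed in when it is done.

```bash
ls; mkdir -p pics
python3 - <<'E'
from plant import ctrl, camrig, kin
import cv2,numpy as np
fs=[]
for n in("scene","side","wrist"):
    f=camrig.grab_frame(n); cv2.imwrite(f"pics/{n}0.png",f[:,:,::-1]); p=camrig.camera_params(n)
    print(n,{k:np.round(v,3).tolist() for k,v in p.items()})
print(ctrl.read_state())
E
```

```text
pics
plant.py
scene {'mtx': [[533.593, 0.0, 275.968], [0.0, 533.593, 208.405], [0.0, 0.0, 1.0]], 'R': [[-0.739, -0.673, -0.01], [-0.31, 0.353, -0.883], [0.598, -0.65, -0.469]], 't': [400.061, 294.699, 1239.382]}
side {'mtx': [[402.839, 0.0, 282.505], [0.0, 402.839, 220.737], [0.0, 0.0, 1.0]], 'R': [[0.298, -0.954, -0.016], [-0.664, -0.195, -0.722], [0.685, 0.226, -0.692]], 't': [-235.425, 472.375, 788.241]}
wrist {'mtx': [[334.282, 0.0, 276.088], [0.0, 334.282, 208.045], [0.0, 0.0, 1.0]], 'T_tool_cam': [[0.0, -0.966, -0.258, 65.575], [1.0, -0.0, 0.002, 0.642], [-0.002, -0.258, 0.966, -68.9], [0.0, 0.0, 0.0, 1.0]]}
{'t': 0.15, 'q': array([ 1.15147438e+00,  2.07253851e-01,  1.54262839e+00,  7.32081062e-06,
        1.39348804e+00, -1.50524657e-01]), 'qvel': array([-0.00157053, -0.00104665, -0.00492973,  0.00188567, -0.0009591 ,
        0.00047005]), 'tau': array([-1.28243787e-04, -3.83507466e+01, -2.92036968e+01, -3.48580843e-04,
        6.55583746e-03, -4.91059652e-06]), 'eef_pos': array([152.53963725, 553.92608139, 302.9743535 ]), 'eef_rot': array([[-9.64090554e-01,  2.65572721e-01, -7.30326370e-04],
       [ 2.65573584e-01,  9.64089231e-01, -1.62068737e-03],
       [ 2.73689435e-04, -1.75644477e-03, -9.99998420e-01]]), 'force': array([ 0.1209942 , -0.49408064,  0.52605351]), 'wrist_torque': array([ 0.00351919, -0.00334377,  0.00232255]), 'grasp_force': 0.0, 'grip_width': 85.47479469818606}
```

View pics/scene0.png

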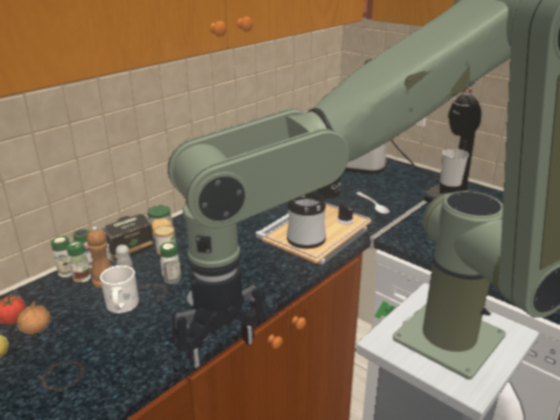

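View pics/side0.png

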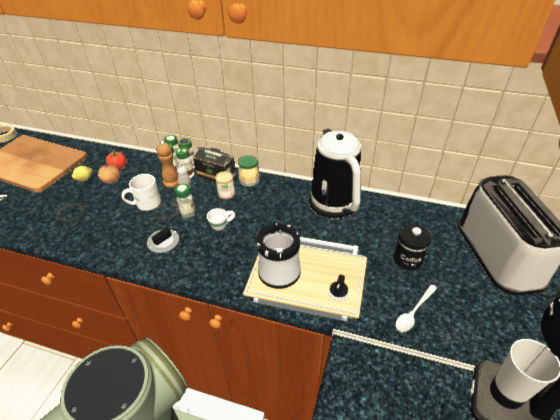

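The side view shows the lid at (163,240), cup (220,219), grinder collar (279,240), knob (339,288), canister (412,246) and spoon (415,310). Next I'll get coarse positions by ray casting.

```bash
cat > h.py <<'E'
from plant import ctrl, camrig, kin
import cv2, numpy as np
def ray(name,px,st=None):
    p=camrig.camera_params(name); d=np.linalg.inv(p["mtx"])@np.array([px[0],px[1],1.])
    if name=="wrist":
        T=p["T_tool_cam"]; R=st["eef_rot"]@T[:3,:3]; return st["eef_pos"]+st["eef_rot"]@T[:3,3], R@d
    R=np.array(p["R"]); return -R.T@p["t"], R.T@d
def plane(name,px,z,st=None):
    o,d=ray(name,px,st); return o+d*(z-o[2])/d[2]
def down(yaw):  # tool y axis (closing) at angle yaw in world, z down
    c,s=np.cos(yaw),np.sin(yaw); y=np.array([c,s,0]); z=np.array([0,0,-1.]); return np.column_stack([np.cross(y,z),y,z])
def shot(fn):
    st=ctrl.read_state(); f=camrig.grab_frame("wrist")
    cv2.imwrite("pics/"+fn,f[:,:,::-1]); np.save("pics/"+fn+".npy",np.column_stack([st["eef_rot"],st["eef_pos"]])); return st,f
def load(fn):
    a=np.load("pics/"+fn+".npy"); return {"eef_rot":a[:,:3],"eef_pos":a[:,3]},cv2.imread("pics/"+fn)
E
python3 - <<'E'
from h import *
for n,px,z in [("lid top",(163,236),50),("collar",(279,240),160),("knob",(340,280),75),("cup",(218,214),51),("canister",(414,236),110),("jar",(185,190),106),("jar2",(225,178),80),("spoon",(405,322),5),("trayA",(248,298),30),("trayB",(360,313),30),("trayC",(367,262),30)]:
    p=plane("side",px,z); print(n,p.round(0),round(np.hypot(p[0],p[1])))
for i in range(24):
  pass
c=plane("side",(279,240),160);k=plane("side",(340,280),75);l=plane("side",(163,236),50)
for n,P in (("mid",(c+k)/2),("lid",l)):
  for yaw in np.arange(-3,3.2,0.4):
    # camera forward offset along tool x by ~65 + tilt: aim
    R=down(yaw); pos=np.array([P[0],P[1],380])-R[:,0]*0
    q=kin.solve_ik(pos,R)
    print(n,round(yaw,1),R[:,0].round(2)[:2],None if q is None else np.round(q,2))
E
```

```text
lid top [510. 274.  50.] 579
collar [491. -87. 160.] 499
knob [ 479. -249.   75.] 540
cup [640. 158.  51.] 659
canister [ 651. -410.  110.] 769
jar [658. 268. 106.] 711
jar2 [777. 191.  80.] 800
spoon [ 452. -424.    5.] 620
trayA [391. -33.  30.] 393
trayB [ 429. -313.   30.] 531
trayC [ 597. -304.   30.] 670
mid -3.0 [ 0.14 -0.99] [-0.5   0.02  1.59 -0.    1.53  2.5 ]
mid -2.6 [ 0.52 -0.86] [-0.5   0.02  1.59 -0.    1.53  2.1 ]
mid -2.2 [ 0.81 -0.59] [-0.5   0.02  1.59 -0.    1.53  1.7 ]
mid -1.8 [ 0.97 -0.23] [-0.5   0.02  1.59 -0.    1.53  1.3 ]
mid -1.4 [0.99 0.17] [-0.5   0.02  1.59 -0.    1.53  0.9 ]
mid -1.0 [0.84 0.54] [-0.5   0.02  1.59 -0.    1.53  0.5 ]
mid -0.6 [0.56 0.83] [-0.5   0.02  1.59 -0.    1.53  0.1 ]
mid -0.2 [0.2  0.98] [-0.5   0.02  1.59 -0.    1.53 -0.3 ]
mid 0.2 [-0.2   0.98] [-0.5   0.02  1.59 -0.    1.53 -0.7 ]
mid 0.6 [-0.56  0.83] [-0.5   0.02  1.59 -0.    1.53 -1.1 ]
mid 1.0 [-0.84  0.54] [-0.5   0.02  1.59 -0.    1.53 -1.5 ]
mid 1.4 [-0.99  0.17] [-0.5   0.02  1.59 -0.    1.53 -1.9 ]
mid 1.8 [-0.97 -0.23] [-0.5   0.02  1.59 -0.    1.53 -2.3 ]
mid 2.2 
[... 332 characters left out ...]
0.17] [ 0.34  0.17  1.43 -0.    1.54  1.74]
lid -1.0 [0.84 0.54] [ 0.34  0.17  1.43 -0.    1.54  1.34]
lid -0.6 [0.56 0.83] [ 0.34  0.17  1.43 -0.    1.54  0.94]
lid -0.2 [0.2  0.98] [ 0.34  0.17  1.43 -0.    1.54  0.54]
lid 0.2 [-0.2   0.98] [ 0.34  0.17  1.43 -0.    1.54  0.14]
lid 0.6 [-0.56  0.83] [ 0.34  0.17  1.43 -0.    1.54 -0.26]
lid 1.0 [-0.84  0.54] [ 0.34  0.17  1.43 -0.    1.54 -0.66]
lid 1.4 [-0.99  0.17] [ 0.34  0.17  1.43 -0.    1.54 -1.06]
lid 1.8 [-0.97 -0.23] [ 0.34  0.17  1.43 -0.    1.54 -1.46]
lid 2.2 [-0.81 -0.59] [ 0.34  0.17  1.43 -0.    1.54 -1.86]
lid 2.6 [-0.52 -0.86] [ 0.34  0.17  1.43 -0.    1.54 -2.26]
lid 3.0 [-0.14 -0.99] [ 0.34  0.17  1.43 -0.    1.54 -2.66]
```

Run:
```python
from h import *
R=down(1.57)
ctrl.move_ptp([500,274,300],R); ctrl.hold(.3); shot("w_lid.png")
ctrl.move_ptp([460,-165,380],R); ctrl.hold(.3); shot("w_tray.png")
print(ctrl.read_state()["t"])
a,b=cv2.imread("pics/w_lid.png"),cv2.imread("pics/w_tray.png")
```

```text
4.1333
```

View pics/w_lid.png

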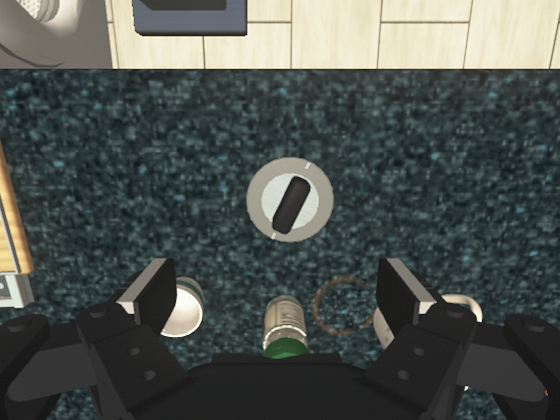

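View pics/w_tray.png

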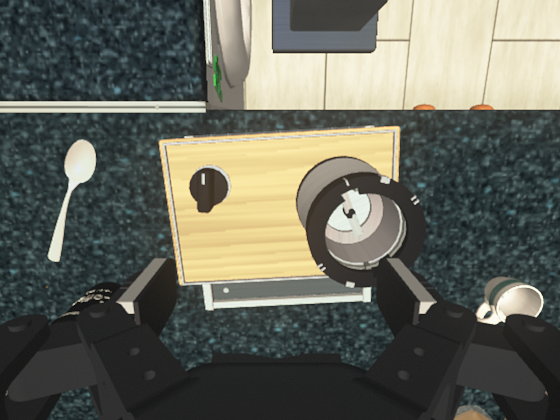

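The lid shows at (290,199) with its pips near (308,165) and (275,237). In the tray view the knob is at (207,188) and the collar at (365,229). I'll zoom in on all three.

Run:
```python
from h import *
a,b=cv2.imread("pics/w_lid.png"),cv2.imread("pics/w_tray.png")
z=lambda im,x,y,w,k: cv2.resize(im[y:y+w,x:x+w],None,fx=k,fy=k,interpolation=cv2.INTER_CUBIC)
c=z(b,295,160,140,4)          # 560
l=z(a,240,150,100,2.4); k=z(b,180,158,60,4) # 240
out=np.zeros((560,800,3),np.uint8); out[:,:560]=c; out[:240,560:]=l; out[260:500,560:]=k
cv2.imwrite("pics/zoom.png",out)
```

```text
(no output)
```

View pics/zoom.png

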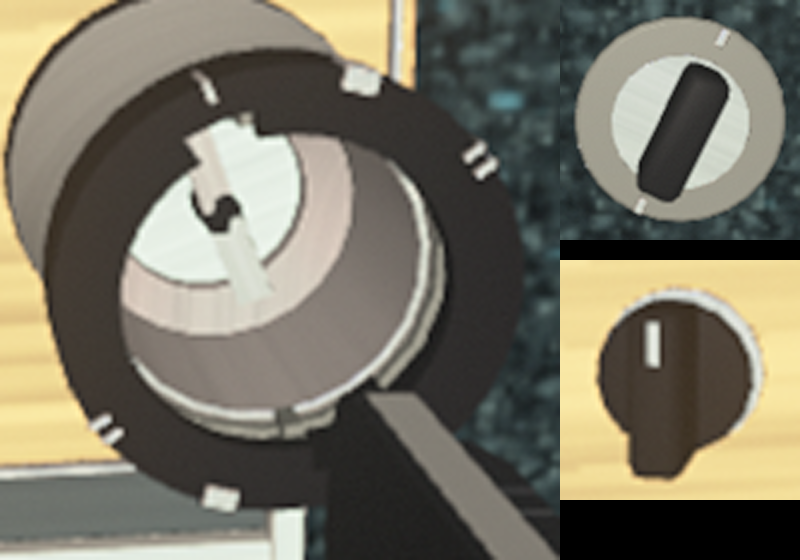

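The zoom resolves everything. In full-image pixels the ribs are: slot (346,181.5), broad (385.5,180) and (350,284.5), lock (415,200) and (321.5,267.5). The lid's bar runs parallel to its pip line. The knob bar is roughly vertical in the picture, but I want a closer shot of it.

Run:
```python
from h import *
st,im=load("w_tray.png")
P=lambda x,y:plane("wrist",(x,y),160,st)
s,b1,l1,l2,b2=[P(295+x/4,160+y/4) for x,y in ((204,86),(362,80),(481,160),(106,430),(221,498))]
c1,c2=(b1+b2)/2,(l1+l2)/2; c=(c1+c2)/2; print("centres",c1.round(1),c2.round(1))
for n,p in zip(("s","b1","l1","l2","b2"),(s,b1,l1,l2,b2)):
    d=p-c; print(n,p.round(1),"r",np.hypot(d[0],d[1]).round(1),"ang",np.arctan2(d[1],d[0]).round(3))
st,im=load("w_lid.png")
p1=plane("wrist",(240+723/2.4,150+38/2.4),21,st);p2=plane("wrist",(240+641/2.4-560/2.4,150+206/2.4),21,st)
p1=plane("wrist",(240+(723-560)/2.4,150+38/2.4),21,st)
print("pips",p1.round(1),p2.round(1),np.linalg.norm(p1-p2),((p1+p2)/2).round(1),np.arctan2(*(p1-p2)[[1,0]]))
# disc ellipse: outer contour vs dark worktop
g=im[150:250,240:340]; m=(g.min(2)>95).astype(np.uint8)
cs,_=cv2.findContours(m,cv2.RETR_EXTERNAL,cv2.CHAIN_APPROX_NONE); k=max(cs,key=cv2.contourArea)[:,0]
W=np.array([plane("wrist",(240+x,150+y),21,st)[:2] for x,y in cv2.convexHull(k)[:,0]])
cc,r=cv2.minEnclosingCircle(W.astype(np.float32)); print("disc",cc,r)
ctrl.move_ptp([478,-249,240],down(1.57)); ctrl.hold(.3); st,f=shot("w_knob.png")
x,y=230,150; g=f[y:y+120,x:x+120,::-1]; g=np.clip(g.astype(float)*2.2,0,255).astype(np.uint8)
cv2.imwrite("pics/kz.png",cv2.resize(g,None,fx=5,fy=5,interpolation=cv2.INTER_CUBIC)); print(ctrl.read_state()["t"])
```

```text
centres [496.9 -79.9 160. ] [497.1 -79.9 160. ]
s [ 447.9 -101.9  160. ] r 53.9 ang -2.721
b1 [446.5 -67.4 160. ] r 52.0 ang 2.899
l1 [464.5 -39.4 160. ] r 51.9 ang 2.247
l2 [ 529.7 -120.5  160. ] r 52.1 ang -0.892
b2 [547.3 -92.4 160. ] r 51.8 ang -0.244
pips [481.7 309.1  21. ] [559.  273.4  21. ] 85.09504039407081 [520.3 291.3  21. ] 2.708664808978223
disc (518.9874877929688, 290.24267578125) 47.09619903564453
5.1833
```

View pics/kz.png

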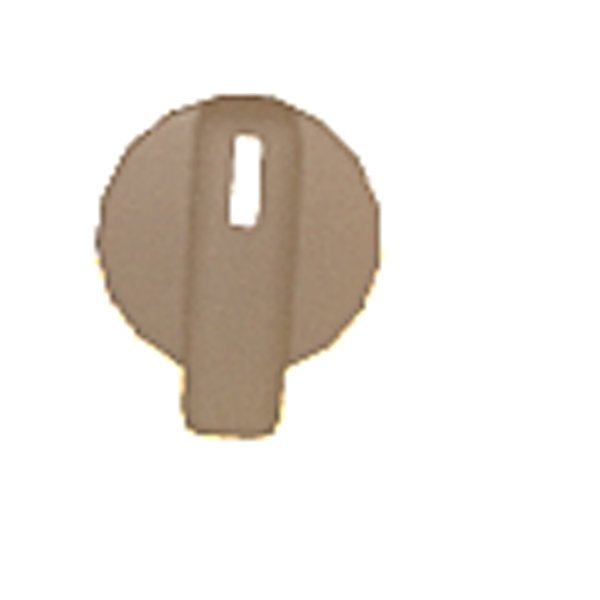

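Knob zoom: the bar's centreline runs from about (248,100) to (231,433), and the round flange spans columns 97 to 380 (crop coordinates, scale 5). I'll compute both and compare them with the known sizes.

Run:
```python
from h import *
st,im=load("w_knob.png")
P=lambda x,y,z:plane("wrist",(230+x/5,150+y/5),z,st)
for zt in (60,66,70):
    a,b=P(248,100,zt),P(231,433,zt); e,f=P(186,400,zt),P(281,400,zt); c=(a+b)/2
    print("bar",zt,c.round(1),np.linalg.norm(a-b).round(1),"w",np.linalg.norm(e-f).round(1),np.arctan2(*(a-b)[[1,0]]).round(3), "d grinder",np.hypot(*(c-[497,-79.9,zt])[:2]).round(1))
for zf in (35,38,42):
    a,b=P(97,240,zf),P(380,240,zf); t=P(240,95,zf); print("fl",zf,((a+b)/2).round(1),np.linalg.norm(a-b).round(1),"top edge",t.round(1))
# side camera check of knob & collar heights
for n,p in (("collar",(497,-79.9,160)),("knobtop",(488,-247,66)),("lid",(519.5,290.5,50))):
    c=camrig.camera_params("side"); v=c["R"]@np.array(p)+c["t"]; v=c["mtx"]@v; print(n,(v/v[2])[:2].round(1))
for yaw in (1.5,1.57,-1.57):
    q=kin.solve_ik([480,-247,120],down(yaw)); print(yaw,np.round(q,2))
im=cv2.imread("pics/side0.png"); o=im[200:320,130:430]; cv2.imwrite("pics/sidez.png",cv2.resize(o,None,fx=2.6,fy=2.6,interpolation=cv2.INTER_CUBIC))
```

```text
bar 60 [ 477.7 -246.7   60. ] 53.2 w 15.0 3.094 d grinder 167.9
bar 66 [ 476.2 -246.7   66. ] 52.0 w 14.7 3.094 d grinder 168.1
bar 70 [ 475.2 -246.7   70. ] 51.1 w 14.4 3.094 d grinder 168.3
fl 35 [ 478.8 -246.7   35. ] 47.9 top edge [ 454.1 -246.5   35. ]
fl 38 [ 478.1 -246.7   38. ] 47.4 top edge [ 453.7 -246.5   38. ]
fl 42 [ 477.1 -246.7   42. ] 46.7 top edge [ 453.1 -246.5   42. ]
collar [277.  237.8]
knobtop [339.6 279.4]
lid [159.6 232.6]
1.5 [-0.64  0.36  1.77 -0.    1.01 -2.14]
1.57 [-0.64  0.36  1.77 -0.    1.01 -2.21]
-1.57 [-0.64  0.36  1.77 -0.    1.01  0.93]
```

View pics/sidez.png

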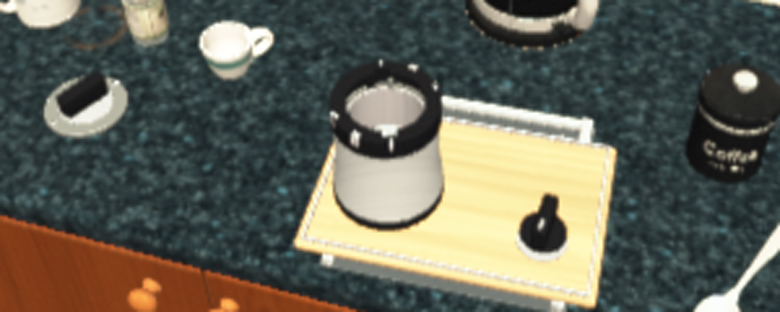

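All checks agree: the knob-to-grinder distance is 168 mm, the flange 48 mm and the ribs fit. Now I'll turn the brake.

Run:
```python
from h import *
K=np.array([477.5,-246.7]); R=down(3.094-np.pi/2)
ctrl.gripper_to(55,60)
ctrl.move_ptp([*K,150],R)
print("hit",ctrl.move_l([*K,113],vel=80,threshold=15))
ctrl.gripper_to(5,60); s=ctrl.read_state(); print(s["grip_width"],s["grasp_force"],s["eef_pos"].round(1),s["force"].round(1))
q0=np.array(kin.solve_ik([*K,113],R)); print(q0.round(2))
for a in np.arange(.15,1.51,.15):
    q=q0.copy(); q[5]+=a; ctrl.set_joints(q); s=ctrl.read_state()
    print(round(a,2),(s["q"][5]-q0[5]).round(3),s["wrist_torque"].round(2),s["force"].round(1))
    if abs(s["wrist_torque"][2])>1.0: break
ctrl.hold(.3); s=ctrl.read_state(); print(s["t"],(s["q"][5]-q0[5]).round(3),s["wrist_torque"].round(2))
```

```text
hit False
44.20709653645435 60.838154554367065 [ 478.3 -247.9  114.1] [-0.  -3.1  1.7]
[-0.64  0.37  1.78 -0.    0.99 -2.16]
0.15 0.147 [-0.92  0.17 -0.11] [-0.4 -4.8  4.4]
0.3 0.297 [-1.02  0.25 -0.12] [-0.6 -5.8  5.1]
0.45 0.447 [-1.2   0.28 -0.14] [-1.3 -5.4  3.6]
0.6 0.597 [-1.15  0.32 -0.11] [-0.6 -6.1  2.2]
0.75 0.747 [-1.25  0.36 -0.12] [-1.3 -5.8  3.8]
0.9 0.897 [-1.3   0.33 -0.05] [-1.9 -7.9  2.7]
1.05 1.047 [-1.3   0.42 -0.05] [-2.4 -7.1  3.7]
1.2 1.196 [-1.32  0.51  0.29] [-2.7 -7.5  3.8]
1.35 1.347 [ 1.05  0.52 -0.04] [-4.   4.9 12.4]
1.5 1.497 [2.04 0.02 0.02] [-0.9 12.3 14.4]
9.8917 1.497 [ 2.05  0.08 -0.05]
```

The grip width of 44 mm means the fingers closed on the flange, so the knob sits higher than I assumed. I'll release and look again.

Run:
```python
from h import *
ctrl.gripper_to(70); p=ctrl.read_state()["eef_pos"]
ctrl.move_l([p[0],p[1],240],vel=200); ctrl.move_ptp([478,-249,260],down(1.57)); ctrl.hold(.3)
st,f=shot("w_knob2.png")
x,y=180,100; g=np.clip(f[y:y+200,x:x+250,::-1].astype(float)*1.8,0,255).astype(np.uint8)
cv2.imwrite("pics/kz2.png",cv2.resize(g,None,fx=3,fy=3,interpolation=cv2.INTER_CUBIC)); print(st["t"],st["eef_pos"])
```

```text
12.7333 [ 477.98002387 -248.98597507  259.94845284]
```

View pics/kz2.png

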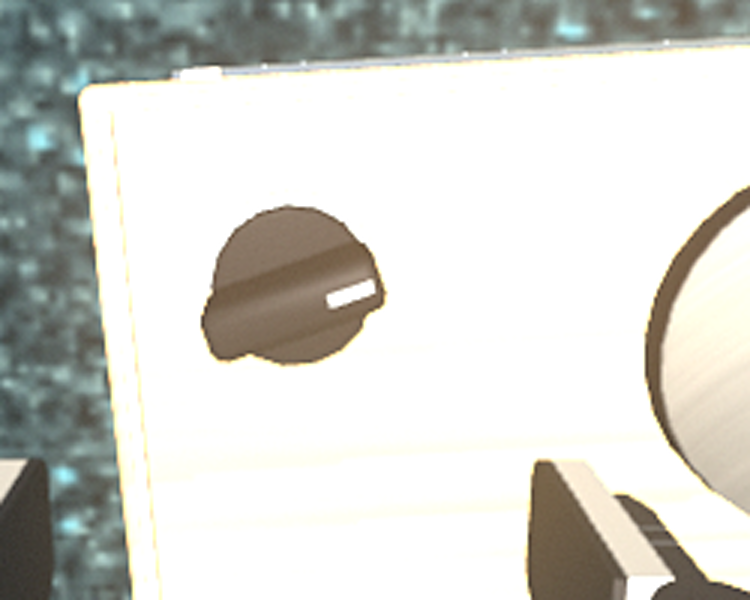

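The knob's marker now points right and slightly up. The bar runs (205,325) to (380,285) in the crop at scale 3, so it has turned about 69°. I'll grip the bar itself, higher up, and press it to its stop to be sure.

Run:
```python
from h import *
st,im=load("w_knob2.png")
P=lambda x,y,z:plane("wrist",(180+x/3,100+y/3),z,st)
m,n=P(330,302,72),P(374,286,72); A=np.arctan2(*(n-m)[[1,0]])
e1,e2=P(228,360,72),P(365,313,72); A2=np.arctan2(*(e2-e1)[[1,0]])
print("angle marker",A,"edge",A2,"turned",3.094-A,3.094-A2)
a,b=P(210,330,72),P(382,280,72); print("bar",((a+b)/2).round(1),np.linalg.norm(a-b).round(1)); f=P(297,285,44); print("flange c",f.round(1))
K=(a+b)[:2]/2
K=np.array([476.5,-246.7])*.5+K*.5
yaw=A2-np.pi/2; yaw=(yaw+np.pi/2)%np.pi-np.pi/2   # candidates yaw, yaw+pi
R=down(yaw); print("yaw",yaw)
ctrl.gripper_to(45,60); ctrl.move_ptp([*K,160],R)
print("hit",ctrl.move_l([*K,130],vel=80,threshold=12))
ctrl.gripper_to(5,60); s=ctrl.read_state(); print(s["grip_width"],s["grasp_force"],s["eef_pos"].round(1),s["q"].round(2),s["t"])
if 13<s["grip_width"]<19:
    q0=s["q"].copy()
    for a in np.arange(.06,.5,.06):
        q=q0.copy(); q[5]+=a; ctrl.set_joints(q); s=ctrl.read_state()
        print(round(a,2),(s["q"][5]-q0[5]).round(3),s["wrist_torque"].round(2),s["force"].round(1))
        if abs(s["wrist_torque"][2])>0.8: break
    print(s["t"])
```

```text
angle marker 1.9291656734014258 edge 1.9122310309673256 turned 1.164834326598574 1.1817689690326743
bar [ 476.1 -245.9   72. ] 47.3
flange c [ 476.9 -245.2   44. ]
yaw 0.34143470417242905
hit False
14.430881885784373 59.48089599609375 [ 476.8 -246.5  130.8] [-0.64  0.34  1.78  0.    1.03 -0.98] 15.1833
0.06 0.057 [ 0.09 -0.08  1.14] [1.4 0.3 0.8]
15.4333
```

Immediate 1.14 N m at the bar means the brake is on its stop. Now the lid: grip it, lift it and check it in hand.

Run:
```python
from h import *
ctrl.hold(.2); p=ctrl.read_state()["eef_pos"]
ctrl.gripper_to(50); ctrl.move_l([p[0],p[1],270],vel=250)
L=[519.5,290.6]; R=down(2.709-np.pi/2)
ctrl.move_ptp([*L,270],R); ctrl.move_l([*L,140],vel=200)
print("hit",ctrl.move_l([*L,99],vel=60,threshold=12))
s=ctrl.read_state(); print(s["eef_pos"].round(1))
ctrl.gripper_to(5,60); s=ctrl.read_state(); print(s["grip_width"],s["grasp_force"],s["eef_pos"].round(1),s["force"].round(1))
ctrl.move_l([*L,290],vel=200); ctrl.hold(.2); st,f=shot("w_hand.png"); print(st["t"],st["grip_width"] if "grip_width" in st else 0,st["force"])
x,y=150,130; cv2.imwrite("pics/hz.png",cv2.resize(f[y:y+200,x:x+266,::-1],None,fx=3,fy=3,interpolation=cv2.INTER_CUBIC))
```

```text
hit False
[519.7 290.7  99.1]
18.593520526980512 60.51427960395813 [520.1 290.8  99.7] [-0.1 -0.3  3.2]
22.0417 18.984077410118406 [ 0.07034584  0.22259401 -0.95170969]
```

View pics/hz.png

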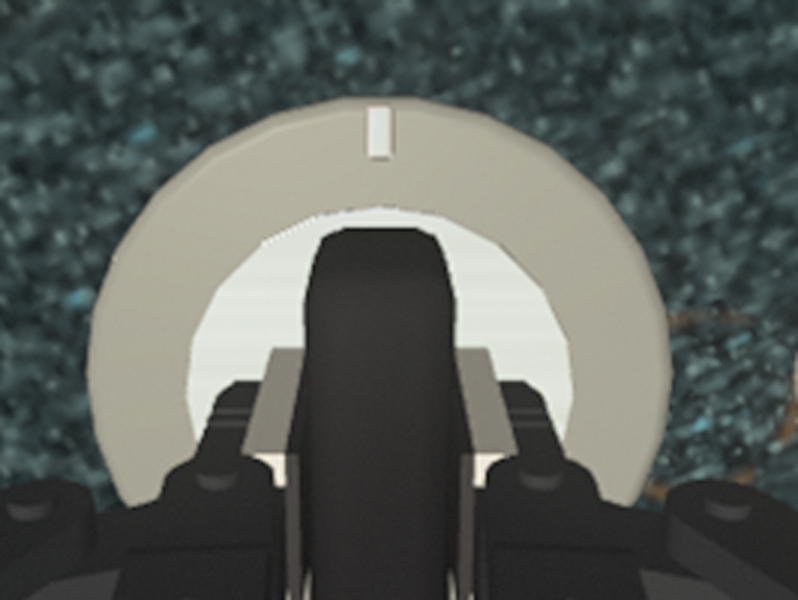

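The lid is held centrally and level, with the pip on the centre line at (379,133) and the flange edge at (88..672, top 97). I'll compute its offset in the tool frame.

Run:
```python
from h import *
T=camrig.camera_params("wrist")["T_tool_cam"]; M=np.linalg.inv(camrig.camera_params("wrist")["mtx"])
def tp(x,y,z):
    d=T[:3,:3]@(M@[150+x/3,130+y/3,1]); return T[:3,3]+d*(z-T[2,3])/d[2]
for z in (76,78.5,81):
    print(z,"pip",tp(379,133,z).round(1),"top",tp(379,97,z).round(1),"L",tp(88,375,z).round(1),"R",tp(672,375,z).round(1))
C=np.array([497,-79.9]);R=down(0.407+np.pi/2)
for z in (300,262,243):
    q=kin.solve_ik([*C,z],R); print(np.round(q,2))
q=kin.solve_ik([*C,243],down(0.407+np.pi/2-.65)); print(np.round(q,2))
```

```text
76 pip [42.3  0.9 76. ] top [47.5  0.9 76. ] L [  4.4 -44.2  76. ] R [ 4.4 46.5 76. ]
78.5 pip [41.9  0.9 78.5] top [47.2  0.9 78.5] L [  3.4 -45.   78.5] R [ 3.3 47.3 78.5]
81 pip [41.5  0.9 81. ] top [46.9  0.9 81. ] L [  2.3 -45.8  81. ] R [ 2.3 48.1 81. ]
[-0.33  0.06  1.72 -0.    1.37 -2.31]
[-0.33  0.09  1.76 -0.    1.29 -2.31]
[-0.33  0.12  1.78 -0.    1.25 -2.31]
[-0.33  0.12  1.78 -0.    1.25 -1.66]
```

In-hand offset is about 0 along x and 0.9 mm along y, a camera bias I'll apply to the collar as well. Now to insert it.

```bash
cat >> h.py <<'E'
C=np.array([496.8,-80.5]); YAW=0.407+np.pi/2
E
python3 - <<'E'
from h import *
ctrl.move_ptp([*C,300],down(YAW)); ctrl.move_l([*C,266],vel=120); ctrl.hold(.2)
print(ctrl.read_state()["eef_pos"].round(1),ctrl.read_state()["force"].round(1))
h=ctrl.move_l([*C,243.5],vel=25,threshold=10); s=ctrl.read_state()
print(h,s["eef_pos"].round(2),s["force"].round(1),s["wrist_torque"].round(2),s["t"],s["grip_width"])
E
```

```text
[497.5 -80.6 267.1] [ 0.8  0.4 -1.5]
False [496.86 -80.64 243.7 ] [-1.  -1.1 -0.3] [-0.08  0.12  0.06] 25.1667 18.94968513164023
```

It went straight in. Next I'll feel for the seat and then twist.

Run:
```python
from h import *
f0=ctrl.read_state()["force"][2]
h=ctrl.move_l([*C,238],vel=10,threshold=6); s=ctrl.read_state()
z=s["eef_pos"][2]; print(h,s["eef_pos"].round(2),s["force"].round(1))
ctrl.hold(.3); s=ctrl.read_state(); print(s["eef_pos"].round(2),s["force"].round(1),s["t"])
q0=s["q"].copy()
for a in (.1,.2,.3,.4):
    q=q0.copy(); q[5]+=a; ctrl.set_joints(q); s=ctrl.read_state()
    print(a,(s["q"][5]-q0[5]).round(3),s["wrist_torque"].round(3),s["force"].round(1),s["eef_pos"].round(2))
    if abs(s["wrist_torque"][2])>.6: break
```

```text
True [496.88 -80.66 243.69] [0.1 0.8 3.5]
[496.88 -80.67 243.69] [0.5 0.3 5.3] 25.7083
0.1 0.098 [-0.328 -0.073 -0.005] [ 1.3 -1.8  1.7] [497.13 -81.11 243.73]
0.2 0.196 [-0.456 -0.185  0.008] [ 2.3 -2.6  1.6] [497.1  -81.06 243.72]
0.3 0.296 [-0.522 -0.223  0.096] [ 1.5 -3.7  1.9] [497.07 -80.94 243.74]
0.4 0.395 [-0.59  -0.159  0.073] [ 0.9 -3.3  2.2] [496.99 -80.91 243.73]
```

Run:
```python
from h import *
s=ctrl.read_state(); q0=s["q"].copy(); q0[5]-=.395
for a in (.5,.58,.65):
    q=q0.copy(); q[5]+=a; ctrl.set_joints(q); s=ctrl.read_state()
    print(a,(s["q"][5]-q0[5]).round(3),s["wrist_torque"].round(3),s["force"].round(1),s["eef_pos"].round(2),s["grip_width"])
ctrl.hold(.3); st,f=shot("w_end.png"); s=ctrl.read_state(); print(s["t"],s["qvel"].round(4),s["grasp_force"])
x,y=150,120; cv2.imwrite("pics/ez.png",cv2.resize(f[y:y+200,x:x+266,::-1],None,fx=3,fy=3,interpolation=cv2.INTER_CUBIC))
```

```text
0.5 0.495 [-0.573 -0.117  0.132] [-0.1 -3.7  0.9] [497.   -81.05 243.74] 18.566479737556836
0.58 0.576 [-0.63  -0.13   0.057] [ 1.5 -4.8  1.3] [496.99 -80.98 243.71] 18.898391819258222
0.65 0.647 [-0.585 -0.077  0.111] [ 0.4 -3.9  2.1] [496.96 -80.92 243.74] 18.986972425148863
27.8083 [ 0.0006 -0.0011 -0.0008  0.0002  0.0005  0.0048] 60.47583997249603
```

View pics/ez.png

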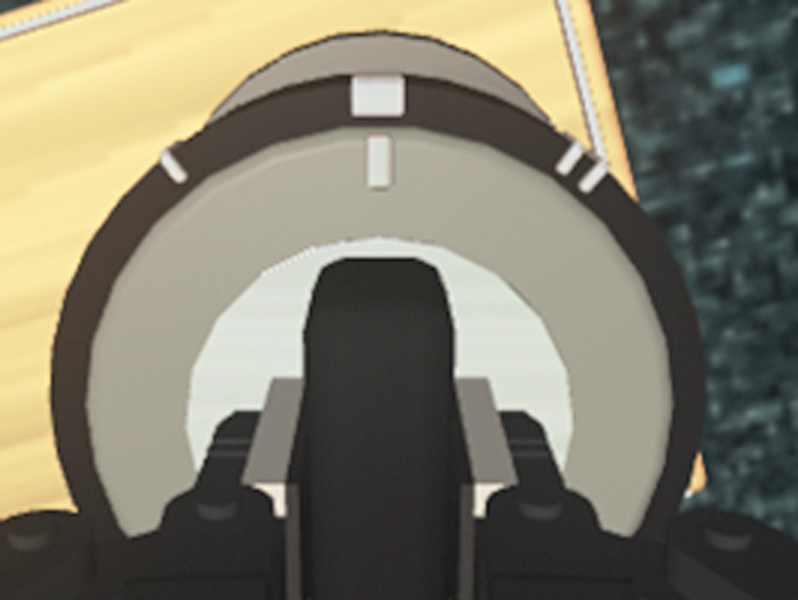

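The lid's pip (378,160) lines up exactly with the broad rib (378,96). The lid is seated flat, centred and gripped, so I'm handing in.

```bash
python3 -c "
from plant import ctrl, camrig, kin
print(ctrl.finish_job())"
```

```text
the job is handed in; nothing more can be done
None
```

I handed the job in at about 28 s of the 61 s: brake knob turned to its stop, lid seated flat in the collar and twisted to the broad pulse rib, still gripped at about 60 N; the hand-in returned no verdict, so the result is unconfirmed.

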